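Back the sample feed wheel up by one notch

TASK

The sample feed wheel has gone one place too far. With a fingertip, gently lift its pawl by pushing the thumb lever over until the pawl stays up, push the wheel backward (clockwise seen from above) by exactly one notch using one of its upright pegs, then push the lever back so that the pawl drops in behind the next tooth. Only push, grip nothing; do not lift or tip the vials out of their seats, and leave the other things on the bench alone.

Things in the scene. Friction and masses are not known exactly. Their poses are not given: they have to be found in the camera images.
- feeder: sample feeder fixed to the bench: grey base plate 325 x 250 mm, top 18 mm above the bench, with wheel, pawl and a dark grey reader block. Origin on the bench under the wheel's axis; +x points to the reader (26 x 70 mm, 84 mm high, centre at x = +133 mm), z up. The pawl's steel post stands at x = -118, y = +60 mm, 62 mm high
- feed_wheel (a joint): wheel angle, rad, 0 at the start, positive counter-clockwise from above (forward). 12 saw teeth: one notch is 0.524 rad, one notch backward reads about -0.52. Pawl down: it cannot turn backward (0.03 rad play). Pawl up: turns either way with light friction (0.1 N m) and stays where left. A pawl dropped slightly short of the full notch still lies behind the next tooth
- wheel_hub (a point): on the wheel's axis at the top face of its 220 mm disc, 34 mm above the bench; turns with the wheel, at angle 0 parallel to the feeder. Six white vial seats (rings 35 mm outside, 18 mm high) 46 mm from the axis at 0, 60 ... 300 deg counter-clockwise from x. Saw teeth 10 mm high round the rim, 92 to 106 mm from the axis
- pawl (a joint): pawl angle, rad, about its level pivot (along the feeder's x, 52 mm above the bench, at feeder y = +60 mm): 0 = down in the teeth, 0.87 = thrown over, at its stop. Weighted over centre: above about 0.55 it falls open to 0.87 by itself and stays, below about 0.4 it falls shut
- pawl_roller (a point): centre of the thumb lever's roller, 15 mm thick, 28 mm long along the feeder's x, 70 mm from the pivot, at feeder x = -137 mm. Pawl down: lever leans 25 deg to the feeder's -y (roller at y = +30, 115 mm above the bench); thrown over: 25 deg to +y (y = +90). Push it along +y to lift the pawl, along -y to drop it (about 1 N)
- vial_0: white capped vial 23 mm across, 52 mm tall, standing loose in the wheel's seat that starts at 60 deg; origin at its foot, z up
- vial_1: the same, in the seat that starts at 240 deg; the other seats are empty
- timer: bench timer 66 x 66 x 21 mm, to the feeder's -y side; bystander
- bottle: white bottle with a cap, 45 mm across, 104 mm tall, on the feeder's -y side; bystander
- petri: petri dish 71 mm across, 15 mm high, to the feeder's +y side; bystander
- marker: marker pen 135 mm long, 16 mm high, lying on the feeder's +y side; bystander
- spare: spare vial with a knurled cap, 23 mm across, 52 mm tall, standing on the rear +y corner of the base plate; bystander
- wheel_peg (a point): centre of the top of one upright steel peg of the wheel, 79 mm above the bench; turns with the wheel. The peg is 10 mm thick, 45 mm tall above the disc, 80 mm from the axis, at 270 deg in the hub's frame (the feeder's -y side at the start). Five more such pegs stand every 60 deg: 30, 90, 150, 210, 330

How it is judged:
By the outcome, as a careful person would: the job done as asked, in the order asked, and still so for the second after the job is handed in, with the robot touching nothing.
It also fails if it takes over 58 s, if anything falls off the work surface, if the arm or the gripper's body presses on something with over 40 N, if the wrist force passes 120 N, or if a joint passes its speed limit or range.

ROBOT

A 6-joint arm with a two-finger parallel gripper is mounted at the origin on a cart in front of the work surface, level with it; the furniture and walls round the work are solid. World frame = base frame: x ahead of the robot, y to its left, z up, the work surface at z = 0. Lengths are in m, angles in degrees, forces in N, time in s.
With the tool pointing down it reaches from about 0.3 to 0.75 m from the base axis. Payload 8.5 kg.
Tool frame: the origin (TCP) lies midway between the tips of the shut fingers; the grasp point (between the pads) lies 19 mm behind it; z points along the fingers, y is the direction in which the jaws open and shut (so a half turn about z gives the same grasp; the last joint's range is limited). The gripper opens to 85 mm and grips with 20 to 120 N. Pads are 22 mm wide; open, the fingers measure 114 mm over their backs; the gripper's body (76 mm by 85 mm) begins 54 mm behind the grasp point. The pads swing forward as they close: fully open they stand 13 mm farther back than shut.
Start: joints at [-86.935, 21.807, 74.336, -0, 83.858, -12.336], TCP at [0.146, -0.53, 0.231] pointing down, gripper open.
Joint ranges: [-178.18, 178.18], [-50.72, 133.34], [12.68, 142.11], [-81.47, 261.47], [9.98, 163.14], [-165.26, 165.26]. Speed limits (degrees/s): [136.94, 136.94, 180, 180, 180, 180].

INTERFACE

Orientations are given as a 3x3 rotation matrix whose columns are the frame's x, y, z axes.
In Python, from rig import env, viewer, ticket gives the robot as it stands. The module is installed in compiled form; this text tells all that it offers.
- The arm moves only by the shell command python3 -m pendant 'ROWS' [FORCE]. ROWS is JSON, a list of rows, each a list of 3 entries, a list of its own where there are three numbers: the shift along the world's x, y, z in mm, then the turn about the world's z in rad, then the opening, from -1 (shut) to 1 (fully open). A call has 1 to 12 rows; each row shifts and turns the pose as measured when the row begins; what a row does not reach is not made up. A row lasts 1/8 s, in which the tool goes at most 62.5 mm and 10.7 degrees, less where a joint would pass 70% of its speed; a pose out of reach is approached as far as the arm can. A call with a gripper value outside its range is refused whole. The fingers move at their own pace and stop on an object; FORCE is the grip in N (left out, the last holds). Time passes only in rows, so rows that do not move let the fingers close. It gives the time, the measured TCP pose, the force and the opening at its end, in the units of the state.
- env.observe(): the state, without advancing time (a new reading comes with each control period).
- viewer.get_image(name): name is "scene" or "top" or "wrist"; returns (picture, depth): 384x512x3 uint8, red, green, blue; 384x512 float32, m along the optical axis (not along the pixel's ray), 0 where there is no reading.
- viewer.camera_params(name): a dict with "fx", "fy", "cx", "cy" (pixels), "rvec" (rotation vector, rad) and "tvec" (3), from world to camera coordinates, as OpenCV has them; the wrist camera has in their place "T_tool_cam" (4x4, takes a point from camera to tool coordinates, whose origin is the TCP and whose axes are the flange's). Camera axes: x right, y down, z forward; pixel columns grow to the right and rows downward; lengths in m; the calibration is good to about 2 mm. The wrist camera is an equidistant fisheye: a pixel r from the principal point sees the ray r / f radians off the axis. A picture is of the moment at which its call begins: read the wrist's pose just before it. camera_params takes no time and is no camera call.
- ticket.close_job(): hands the job in, once; it reports no verdict.
The state is a dict: "time_s": time; "q": joint angles; "qvel": joint speeds; "joint_efforts": joint torques, N m; "position": TCP position; "tool_rot": TCP orientation; "ft_force": force on the tool from outside, world axes, zero at the start; "wrist_torque": the same for the moment, N m; "grip_width": finger opening in m.
Only numpy, scipy, OpenCV 4.12 (cv2) and the standard library are available. Lean on these libraries where they do the work, as an engineer would, in place of code of your own. Each camera call takes 0.05 s, during which the arm holds its last target. There are 200 camera calls.

## Working session

There is one attempt and no reset: what is moved stays moved. The work goes in short steps, Python scripts to look and compute and a shell command to move; the robot and the scene stay as the last step left them, time stands still between calls to the robot, and variables do not carry over. Pictures are saved under pics/ and viewed, about 8 in all and at most 12, crops included, and the job is handed in when it is done.

```bash
mkdir -p pics
cat > h.py <<'E'
import numpy as np, cv2
from rig import env, viewer, ticket
def grab(n):
    im,d=viewer.get_image(n); p=viewer.camera_params(n); return im,d,p
def pts(d,p):
    R=cv2.Rodrigues(np.array(p['rvec'],float))[0]; t=np.array(p['tvec'],float).ravel()
    v,u=np.indices(d.shape); c=np.stack([(u-p['cx'])/p['fx']*d,(v-p['cy'])/p['fy']*d,d],-1)
    return (c-t)@R
def save(n,im): cv2.imwrite('pics/'+n+'.png',im[...,::-1])
E
python3 - <<'E'
from h import *
for n in('top','scene'):
    im,d,p=grab(n); save(n+'0',im); np.savez(n+'0.npz',im=im,d=d,P=pts(d,p))
    R=cv2.Rodrigues(np.array(p['rvec'],float))[0]; print(n,p['fx'],(-R.T@np.array(p['tvec']).ravel()).round(3))
s=env.observe(); print(s['time_s'],s['position'],s['tool_rot'],s['grip_width'])
E
```

```text
top 350.56448637358096 [0.511 0.067 0.968]
scene 457.38075877179205 [-0.034  0.561  0.849]
0.1 [ 0.14606471 -0.52998702  0.23078684] [[ 9.64088648e-01  2.65580640e-01 -4.62687611e-05]
 [ 2.65580479e-01 -9.64087838e-01  1.28460570e-03]
 [ 2.96559254e-04 -1.25076185e-03 -9.99999174e-01]] 0.085514527524374
```

View pics/top0.png

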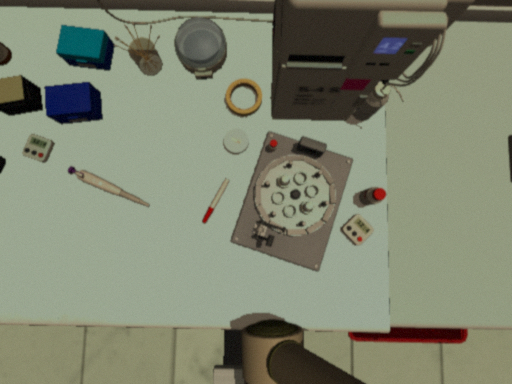

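View pics/scene0.png

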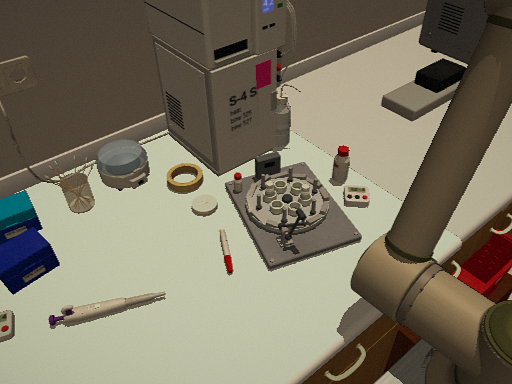

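The top view shows the feeder's plate around pixel (293,200), with the wheel hub at about (296,195), the reader at (311,147) and the pawl at (263,233). The bottle is at (370,197), the timer at (357,230), the spare at (271,145) and the instrument's front is above the reader. Next I'll measure the feeder pose.

Run:
```python
from h import *
D=np.load('top0.npz'); P=D['P'];im=D['im']
roi=np.zeros(P.shape[:2],bool); roi[125:275,225:360]=1
z=P[...,2]
m=roi&(z>.010)&(z<.026); 
r=cv2.minAreaRect((P[m][:,:2]*1000).astype(np.float32)); print('plate',r)
# plate by colour -> ray contour
g=im.astype(int); dark=roi&(g.max(2)<140)&(z<.026)&(z>.008)
m=dark.astype(np.uint8); m=cv2.morphologyEx(m,cv2.MORPH_OPEN,np.ones((3,3)))
r=cv2.minAreaRect((P[m>0][:,:2]*1000).astype(np.float32)); print('plate dark',r)
m=roi&(z>.028)&(z<.05); c,rad=cv2.minEnclosingCircle((P[m][:,:2]*1000).astype(np.float32)); print('disc',c,rad,P[m][:,:2].mean(0))
m=roi&(z>.072)&(z<.1)
n,l,s,cc=cv2.connectedComponentsWithStats(m.astype(np.uint8))
for i in range(1,n):print('hi',s[i],cc[i].round(1),(P[l==i].mean(0)*1000).round(),(P[l==i].max(0)*1000).round())
m=roi&(z>.1);n,l,s,cc=cv2.connectedComponentsWithStats(m.astype(np.uint8))
for i in range(1,n):print('vh',s[i],cc[i].round(1),(P[l==i].mean(0)*1000).round(),(P[l==i].max(0)*1000).round())
v=cv2.resize(np.hstack([im[120:280,220:380]]),None,fx=3.7,fy=3.7,interpolation=cv2.INTER_CUBIC)
save('topcrop',np.clip(v.astype(float)*1.6,0,255).astype(np.uint8))
# instrument underside/height
for u,w in((340,90),(300,110),(360,115),(311,147)):print(u,w,P[w,u].round(3))
```

```text
plate ((602.0599365234375, -30.445404052734375), (440.1113586425781, 325.1058349609375), 72.89287567138672)
plate dark ((588.4131469726562, -76.53021240234375), (317.7571105957031, 325.41253662109375), 72.68758392333984)
disc (627.9483642578125, -38.53705596923828) 129.1385955810547 [ 0.61023359 -0.04747982]
hi [299 136  28  18 285] [312.5 144.6] [735. -87.  83.] [758. -52.  88.]
hi [270 142   1   1   1] [270. 142.] [742.  23.  73.] [742.  23.  73.]
hi [273 144   2   1   2] [273.5 144. ] [737.  14.  72.] [737.  15.  72.]
hi [289 161   4   4  12] [290.4 162.7] [687. -30.  78.] [692. -27.  79.]
hi [318 171   4   4  13] [319.6 172.4] [ 664. -106.   78.] [ 667. -102.   80.]
hi [281 175   8   8  49] [284.6 178.8] [644. -15.  85.] [654.  -6.  89.]
hi [266 181   4   4  13] [267.4 182.6] [634.  28.  78.] [638.  32.  81.]
hi [325 201   4   4  13] [326.6 202.6] [ 586. -124.   78.] [ 590. -119.   82.]
hi [305 202   8   8  52] [308.8 205.6] [577. -77.  85.] [586. -69.  89.]
hi [272 212   4   4  13] [273.6 213.4] [556.  11.  78.] [559.  15.  81.]
hi [302 222   4   4  13] [303.4 223.4] [532. -65. 
[... 4208 characters left out ...]
67. 968.]
vh [353 245   1   1   1] [353. 245.] [511.  67. 968.] [511.  67. 968.]
vh [290 252   1   1   1] [290. 252.] [511.  67. 968.] [511.  67. 968.]
vh [313 261   1   1   1] [313. 261.] [511.  67. 968.] [511.  67. 968.]
vh [247 262   1   1   1] [247. 262.] [511.  67. 968.] [511.  67. 968.]
vh [252 265   1   1   1] [252. 265.] [511.  67. 968.] [511.  67. 968.]
vh [310 269   1   1   1] [310. 269.] [511.  67. 968.] [511.  67. 968.]
vh [329 272   1   1   1] [329. 272.] [511.  67. 968.] [511.  67. 968.]
vh [348 272   1   1   1] [348. 272.] [511.  67. 968.] [511.  67. 968.]
340 90 [ 0.818 -0.118  0.24 ]
300 110 [ 0.819 -0.05   0.105]
360 115 [ 0.832 -0.224  0.04 ]
311 147 [ 0.73  -0.083  0.08 ]
```

View pics/topcrop.png

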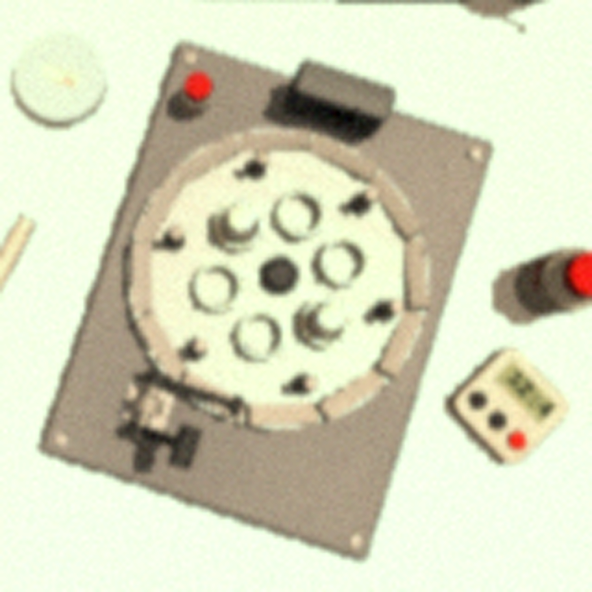

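The crop shows the plate, with the wheel hub at crop (279,275). The six peg tops are clearly visible, the lever and pawl are at (150,410), and the reader is at (345,90). From the six pegs, the wheel axis is at about (610,-48) mm and the feeder yaw is about -17.2°. The roller should be at (488,21), and depth gives (489,23).

I'll shut the gripper and go to above the roller's -y side, around (476,-18).

```bash
python3 -m pendant '[[[30,45,0],-0.142,-1],[[33,52,0],-0.142,-1],[[33,52,0],-0.142,-1],[[33,52,0],-0.142,-1],[[33,52,0],0,-1],[[33,52,0],0,-1],[[33,52,0],0,-1],[[33,52,0],0,-1],[[33,52,0],0,-1],[[33,52,0],0,-1]]' 20
```

```text
time_s: 1.35
position: [0.4739, -0.0079, 0.2282]
tool_rot: [[0.947, -0.321, 0.001], [-0.321, -0.947, 0.004], [-0.0, -0.004, -1.0]]
ft_force: [0.9, -1.1, -0.3]
grip_width: 0.0
```

```bash
python3 -m pendant '[[[1,-14,-30],0,-1],[[0,0,-45],0,-1],[[0,0,-35],0,-1],[[0,0,-12],0,-1],[[0,0,0],0,-1]]'
python3 - <<'E'
from h import *
im,d,p=grab('scene'); print(env.observe()['position'])
save('s1',cv2.resize(im[140:300,200:400],None,fx=4,fy=3.7))
E
```

```text
time_s: 1.98
position: [0.4764, -0.0166, 0.1029]
tool_rot: [[0.951, -0.31, 0.002], [-0.31, -0.951, 0.004], [0.001, -0.005, -1.0]]
ft_force: [0.3, 0.7, -0.4]
grip_width: -0.0
[ 0.47670527 -0.01668195  0.10344411]
```

View pics/s1.png

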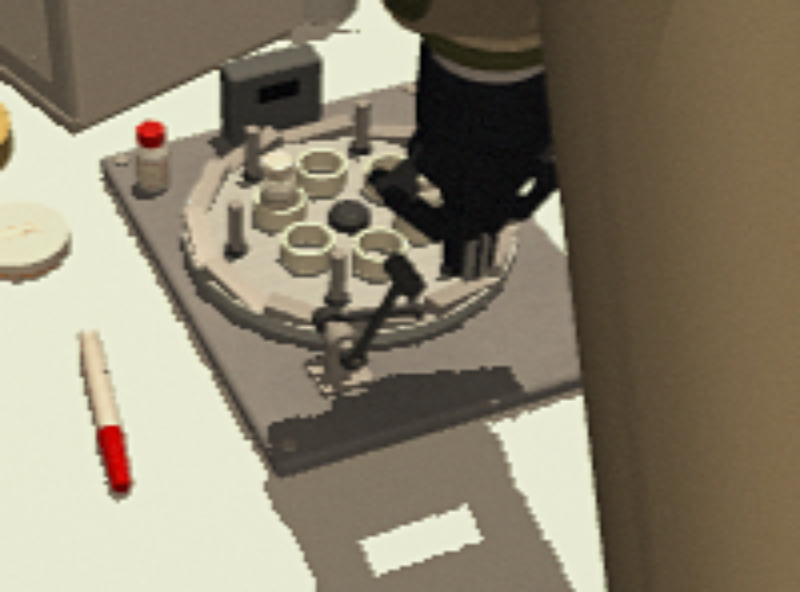

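The scene crop shows the shut fingertip at (465,255), beside the roller at (403,275) on its -y side. I'll push slowly along feeder +y.

```bash
python3 -m pendant '[[[1.2,4,1],0,-1],[[1.2,4,1],0,-1],[[1.2,4,0],0,-1],[[1.2,4,0],0,-1],[[1.2,4,0],0,-1],[[1.2,4,0],0,-1],[[1.2,4,0],0,-1],[[1.2,4,0],0,-1],[[1.2,4,0],0,-1],[[1.2,4,0],0,-1]]'
```

```text
time_s: 3.28
position: [0.4909, 0.0257, 0.1085]
tool_rot: [[0.951, -0.311, 0.009], [-0.311, -0.951, 0.002], [0.008, -0.005, -1.0]]
ft_force: [-0.4, -0.4, 0.3]
grip_width: 0.0
```

```bash
python3 -m pendant '[[[1,4,-1],0,-1],[[1,4,-1],0,-1],[[1,4,0],0,-1],[[1,4,0],0,-1],[[1,4,0],0,-1],[[0,0,0],0,-1],[[0,0,0],0,-1]]'
python3 - <<'E'
from h import *
im,d,p=grab('scene'); x=env.observe()['position']*1000-[610,-47.7,0]; print(x[0]*.955-x[1]*.296,x[0]*.296+x[1]*.955,x[2])
save('s2',cv2.resize(im[140:300,200:400],None,fx=4,fy=3.7))
E
```

```text
time_s: 4.15
position: [0.4962, 0.0474, 0.1063]
tool_rot: [[0.951, -0.31, 0.009], [-0.31, -0.951, 0.003], [0.007, -0.005, -1.0]]
ft_force: [0.8, 0.3, -1.0]
grip_width: -0.0
-136.83222653502835 57.149131848663274 106.24255871640446
```

View pics/s2.png

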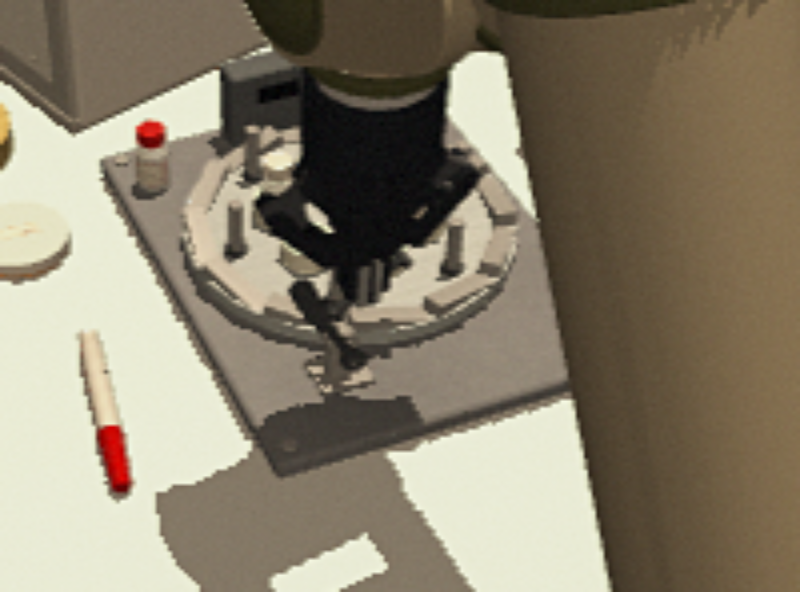

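The lever's roller is now at (303,295), leaning away from the finger at (365,285), so the pawl is thrown over. I'll back off, rise, and go over to the +x side of the 270° peg.

```bash
python3 -m pendant '[[[-6,-19,0],0,-1],[[0,0,40],0,-1],[[10,-15,30],0,-1],[[30,-40,0],0,-1],[[30,-40,0],0,-1],[[30,-40,0],0,-1],[[24,-30,0],0,-1],[[0,0,0],0,-1]]'
```

```text
time_s: 5.2
position: [0.6161, -0.1435, 0.1786]
tool_rot: [[0.951, -0.311, 0.008], [-0.311, -0.951, 0.002], [0.007, -0.005, -1.0]]
ft_force: [-0.5, -0.2, -0.4]
grip_width: 0.0003
```

```bash
python3 -m pendant '[[[1,6,-20],0,-1],[[0,0,-40],0,-1],[[0,0,-35],0,-1],[[0,0,-14],0,-1],[[0,0,0],0,-1]]'
python3 - <<'E'
from h import *
im,d,p=grab('top'); x=env.observe()['position']*1000-[610,-47.7,0]; print(x[0]*.955-x[1]*.296,x[0]*.296+x[1]*.955,x[2])
save('t2',cv2.resize(im[120:280,220:380],None,fx=3.7,fy=3.7))
E
```

```text
time_s: 5.82
position: [0.6152, -0.1344, 0.0684]
tool_rot: [[0.951, -0.309, 0.009], [-0.309, -0.951, 0.002], [0.008, -0.005, -1.0]]
ft_force: [0.7, 0.3, 0.6]
grip_width: -0.0
31.07429154474854 -81.26868636790857 69.12424392587339
```

View pics/t2.png

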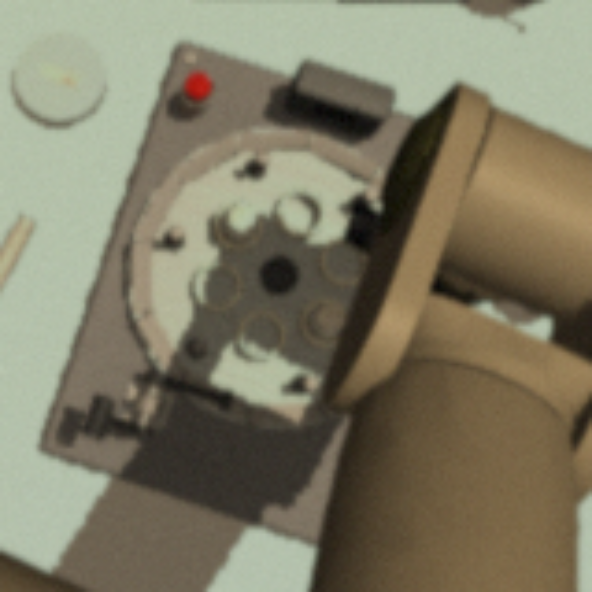

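Four pegs are still in their starting places (e.g. (255,170) and (300,385)). The lever lies thrown over at (75,425). The finger is under the arm next to the hidden 270° peg. I'll push along feeder -x.

```bash
python3 -m pendant '[[[-3.7,1.3,-3],0,-1],[[-3.7,1.3,-2],0,-1],[[-3.7,1.3,0],0,-1],[[-3.7,1.4,0],0,-1],[[-3.7,1.4,0],0,-1],[[-3.7,1.4,0],0,-1],[[-3.7,1.5,0],0,-1],[[-3.7,1.5,0],0,-1],[[-3.7,1.6,0],0,-1],[[-3.7,1.6,0],0,-1],[[0,0,0],0,-1]]'
cat > w.py <<'E'
from h import *
x=env.observe()['position']*1000-[610,-47.7,0]; print('feeder TCP',x[0]*.955-x[1]*.296,x[0]*.296+x[1]*.955,x[2],env.observe()['time_s'])
im,d,p=grab('top');P=pts(d,p);z=P[...,2]
roi=np.zeros(z.shape,bool);roi[150:232,262:335]=1
m=roi&(z>.070)&(z<.083)
n,l,s,cc=cv2.connectedComponentsWithStats(m.astype(np.uint8))
for i in range(1,n):
    if 8<=s[i][4]<=20:
        q=P[l==i].mean(0)*1000-[609.8,-47.7,0]
        r=np.hypot(*q[:2]); a=np.degrees(np.arctan2(q[1],q[0]))
        if 70<r<90: print(s[i][4],r.round(1),'wheel', round((((a+17.2-30)+30+15)%60-15-30+0),2))
save('last',cv2.resize(im[120:280,220:380],None,fx=3.7,fy=3.7))
E
python3 w.py
```

```text
time_s: 7.25
position: [0.5776, -0.1196, 0.0675]
tool_rot: [[0.951, -0.309, 0.017], [-0.309, -0.951, -0.0], [0.016, -0.005, -1.0]]
ft_force: [0.6, -0.7, -0.3]
grip_width: -0.0002
feeder TCP -9.631452377759743 -78.27848299248097 67.50036920090814 7.25
13 79.2 wheel -18.53
13 79.8 wheel -17.96
11 79.8 wheel -18.56
14 79.5 wheel -18.52
```

```bash
python3 -m pendant '[[[-2.6,1.8,0],0,-1],[[-2.6,1.8,0],0,-1],[[-2.6,1.8,0],0,-1],[[-2.4,1.6,0],0,-1],[[0,0,0],0,-1]]'; python3 w.py
```

```text
time_s: 7.92
position: [0.5673, -0.1123, 0.0676]
tool_rot: [[0.951, -0.309, 0.018], [-0.31, -0.951, -0.001], [0.018, -0.005, -1.0]]
ft_force: [-0.4, 0.1, 0.0]
grip_width: -0.0005
feeder TCP -21.672659467642195 -74.31030155966627 67.61047433420444 7.925
14 79.3 wheel -27.33
13 79.6 wheel -27.58
14 80.1 wheel -27.42
13 79.5 wheel -28.04
```

```bash
python3 -m pendant '[[[-1.9,1,0],0,-1],[[0,0,0],0,-1]]'; python3 w.py
```

```text
time_s: 8.22
position: [0.5654, -0.1113, 0.0676]
tool_rot: [[0.951, -0.31, 0.018], [-0.31, -0.951, -0.001], [0.018, -0.005, -1.0]]
ft_force: [0.2, 0.2, -0.1]
grip_width: 0.0
feeder TCP -23.746908356525143 -73.95397532325944 67.6335198814397 8.225
14 79.6 wheel -29.04
13 80.1 wheel -29.19
12 79.9 wheel -29.29
12 79.9 wheel -29.69
```

```bash
python3 -m pendant '[[[8,-3,0],0,-1],[[6,-2,10],0,-1],[[0,0,45],0,-1],[[0,0,50],0,-1],[[-14,54,0],0,-1],[[-14,56,0],0,-1],[[-14,56,0],0,-1],[[-14,56,0],0,-1],[[0,0,0],0,-1]]'; sed -i 's/roi\[150:232,262:335\]/roi[150:232,255:335]/' w.py; python3 w.py
```

```text
time_s: 9.4
position: [0.5247, 0.1098, 0.1811]
tool_rot: [[0.95, -0.312, 0.023], [-0.312, -0.95, -0.001], [0.023, -0.006, -1.0]]
ft_force: [-0.1, -0.7, 0.2]
grip_width: -0.0
feeder TCP -128.090243645807 125.13029370045003 181.11012430855948 9.4
13 79.6 wheel -29.18
13 80.2 wheel -29.25
14 79.0 wheel -29.42
12 79.7 wheel -29.04
11 79.4 wheel -29.44
13 80.2 wheel -29.72
```

View pics/last.png

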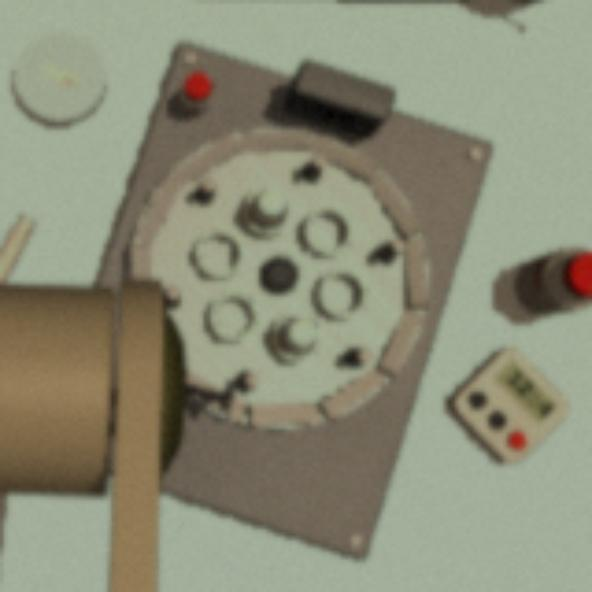

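All six pegs read about -29.3° (-0.51 rad), just short of the full notch. The vials are seated and the finger is on the +y side of the lever. I'll lower beside the roller and push it back.

```bash
python3 -m pendant '[[[-8,5,-10],0,-1],[[0,0,-35],0,-1],[[0,0,-22],0,-1],[[0,0,-6],0,-1],[[0,0,0],0,-1]]'
python3 - <<'E'
from h import *
x=env.observe()['position']*1000-[610,-47.7,0]; print('feeder TCP',x[0]*.955-x[1]*.296,x[0]*.296+x[1]*.955,x[2])
E
```

```text
time_s: 10.07
position: [0.5176, 0.1091, 0.1055]
tool_rot: [[0.947, -0.32, 0.024], [-0.32, -0.947, -0.003], [0.024, -0.005, -1.0]]
ft_force: [-0.3, 0.3, 0.7]
grip_width: -0.0003
feeder TCP -134.62082771962736 122.40860681623458 105.47098709862135
```

```bash
python3 -m pendant '[[[-1.4,-4,1],0,-1],[[-1.4,-4,0],0,-1],[[-1.4,-4,0],0,-1],[[-1.3,-4,0],0,-1],[[-1.3,-4,0],0,-1],[[-1.3,-4,0],0,-1],[[-1.3,-4,0],0,-1],[[-1.3,-4,0],0,-1],[[-1.3,-4,0],0,-1],[[-1.3,-4,0],0,-1],[[-1.3,-4,0],0,-1],[[0,0,0],0,-1]]'
python3 - <<'E'
from h import *
x=env.observe()['position']*1000-[610,-47.7,0]; print('feeder TCP',x[0]*.955-x[1]*.296,x[0]*.296+x[1]*.955,x[2])
E
```

```text
time_s: 11.58
position: [0.503, 0.0613, 0.1086]
tool_rot: [[0.947, -0.321, 0.028], [-0.321, -0.947, -0.003], [0.028, -0.006, -1.0]]
ft_force: [0.1, 0.2, 0.9]
grip_width: 0.0001
feeder TCP -134.50871538031288 72.44968482584643 108.64289092111575
```

```bash
python3 -m pendant '[[[-1.3,-4,0],0,-1],[[0,0,0],0,-1],[[6,20,0],0,-1],[[3,10,0],0,-1],[[0,0,40],0,-1],[[0,0,40],0,-1],[[0,50,0],0,-1],[[-10,55,0],0,-1],[[-10,55,0],0,-1],[[0,0,0],0,-1]]'; python3 w.py
python3 - <<'E'
from h import *
a,d,p=grab('top');b,_,_=grab('scene')
f=lambda i:cv2.resize(i,(400,400),interpolation=cv2.INTER_CUBIC)
save('fin',np.hstack([f(a[120:280,220:380]),f(b[150:300,210:360])]))
P=pts(d,p);m=(P[...,2]>.105)&(P[...,2]<.14);m[:225]=0;m[260:]=0;m[:,:240]=0;m[:,290:]=0
print(m.sum(),(np.median(P[m],0)*1000).round())
E
```

```text
time_s: 12.82
position: [0.49, 0.2524, 0.1912]
tool_rot: [[0.946, -0.322, 0.029], [-0.322, -0.947, -0.003], [0.028, -0.007, -1.0]]
ft_force: [-0.8, 0.2, 0.1]
grip_width: -0.0003
feeder TCP -203.39697708105064 251.13397623073283 191.22760745745765 12.825
15 79.3 wheel -28.92
14 79.9 wheel -29.17
13 79.3 wheel -29.4
13 79.8 wheel -29.07
11 79.5 wheel -29.44
13 80.2 wheel -29.76
70 [489.  22. 121.]
```

View pics/fin.png

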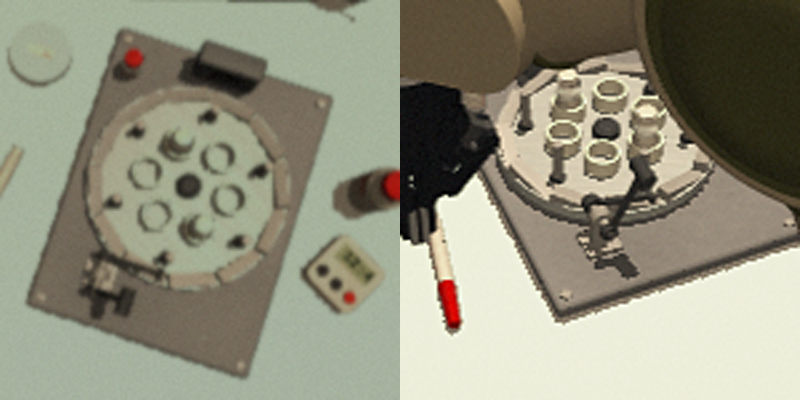

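The roller is back at (489,22,121) mm against (489,23,120) at the start, so the pawl lies fully down. The wheel reads -29.3°, the vials are upright in their seats, and the finger is clear. I'll hand in.

```bash
python3 -c "
from rig import ticket; print(ticket.close_job())"
```

```text
the job is handed in; nothing more can be done
None
```

The wheel is back one notch, the pawl is down again, and I handed the job in at about 13 s of the 58 s allowed.

With the shut fingertip I threw the lever over, pushed the 270° peg clockwise, and pushed the lever back until the pawl dropped.

Last checks before handing in:
- **Wheel:** the six pegs read -28.9° to -29.8°, mean about -29.3° (-0.51 rad). That is deliberately just short of the full notch, so the pawl would drop behind the tooth.
- **Pawl:** the roller was back at (489, 22) mm with its top at 121 mm, against (489, 23) and 120 mm at the start. The pawl is therefore fully down and not resting on a tooth.
- **Surroundings:** both vials were upright in their seats, and the bystander objects looked undisturbed. The robot was touching nothing, and the wrist force readings after each move stayed near 1 N.

No check failed or disagreed. I did not test the pawl by pushing the wheel against it.

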